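Draw out the drying cabinet's drawer with the tray hook

TASK

The drawer of dried slides sits too far back under the hood of the drying cabinet for a hand, so take the tray hook from its cradle, reach it in under the hood, catch the drawer's swinging pull eye and draw the drawer gently out to its stop. Feel for the eye, never force it: keep the hook's push or pull on the cabinet and its parts below 20 N, keep your fingers off the cabinet, and leave the things around in place. Then free the hook and lay it back in its cradle the way it lay.

Things in the scene. Friction and masses are not known exactly. Their poses are not given: they have to be found in the camera images.
- cabinet: white slide-drying cabinet 160 deep (x) x 190 wide (y) x 132 high, fixed on a steel riser 80 high; origin at the middle of its underside, front to its own -x. A hood overhangs a recess (side walls at y=+-88) holding a drawer: upright front panel 168 wide, z 14 to 72, face at x=-12 when home. Behind the ledge the hook has free height from z=20 to 82. Green slide box fixed on the roof
- ledge (a point): middle of the hood's lower front edge: x=-80, z=82 in the cabinet's frame (axes as the cabinet's). The hood's flat underside runs back from here at this height
- eye_pin (a point): upright pin on the drawer's panel (x=-18, y=0, z=45 in the cabinet's frame with the drawer home). On it swings a steel pull eye: a flat level ring of 5 mm plate, hole 14, outside 24, its centre 34 from the pin on a 5.6 mm shank, at the pin's height. It points to -x, give or take 1.05 rad (firm stops); about 0.3 N swings it, it stays where left. Its angle is unknown
- drawer (a joint): how far the cabinet's drawer has been drawn out along the cabinet's -x (m): 0 home, 0.090 at its firm outer stop; sliding takes about 4 N at rest and 12 N more per m/s; it stays where it is left. It stands 0 to 6 mm out at the start
- hook: tray hook, 0.10 to 0.16 kg, loose: black flat-sided handle 90 long (x), 22 wide (y), 26 high (z); from its +x end a straight 6 mm steel rod on the same axis, its end turned down (-z) and cut off square. Origin: middle of the handle, on the axis. The tip is at x=130, its end at z=-18. In the cradle both sides of the handle are free to grip for x from -28 to +45
- hook_tip (a point): the end of the hook's turned-down tip, 130 in x and -18 in z from the hook's origin
- cradle: aluminium cradle fixed to the bench: foot 165 x 60 x 6 and two notched saddles. Rear one (x=-36, 10 thick, top z=66) under the handle: notch 26 wide, flared above z=54 to 40. Front one (x=85, 8 thick, top z=65) under the rod: V notch 11 to 22 wide. Origin on the bench; the hook lies along the cradle's x, tip to +x, its origin 56 above the cradle's
- timer: white bench timer, 58 x 72 x 18, loose, on the bench before the riser; leave it alone
- specimen_cup: capped specimen cup, 48 across, 50 high, loose, on the bench before the riser; leave it alone
- forceps: steel forceps, 122 long, loose, lying on the bench; leave them alone

How it is judged:
By the outcome, as a careful person would: the job done as asked, in the order asked, and still so for the second after the job is handed in, with the robot touching nothing.
It also fails if it takes over 67 s, if anything falls off the work surface, if the arm or the gripper's body presses on something with over 40 N, if the wrist force passes 120 N, or if a joint passes its speed limit or range.

ROBOT

A 7-joint arm with a two-finger parallel gripper is mounted at the origin on a cart in front of the work surface, level with it; the furniture and walls round the work are solid. World frame = base frame: x ahead of the robot, y to its left, z up, the work surface at z = 0. Lengths are in m, angles in rad, forces in N, time in s.
With the tool pointing down it reaches from about 0.4 to 0.9 m from the base axis. Payload 5.5 kg.
Tool frame: the origin (TCP) lies on the centre line of the jaws, within the pads' length; the fingertips stand 25 mm ahead of it and the grasp point (between the pads) lies 6 mm ahead of it; z points along the fingers, y is the direction in which the jaws open and shut (so a half turn about z gives the same grasp; the last joint's range is limited). The gripper opens to 85 mm and grips with 20 to 120 N. Pads are 22 mm wide; open, the fingers measure 114 mm over their backs; the gripper's body (76 mm by 85 mm) begins 54 mm behind the grasp point. The pads swing forward as they close: fully open they stand 13 mm farther back than shut.
Start: joints at [-0.87, 0.501, -0.427, 1.55, 0.221, 1.138, -0.21], TCP at [0.276, 0.589, 0.256] pointing down, gripper open.
Joint ranges: [-2.88, 2.88], [-0.31, 2.03], [-1.54, 1.56], [0.2, 2.42], [-1.41, 4.55], [0.19, 2.02], [-2.57, 2.57]. Speed limits (rad/s): [2.57, 2.57, 3.14, 3.14, 3.14, 3.14, 3.14].

INTERFACE

Orientations are given as [roll, pitch, yaw] about the fixed x, y, z axes, in that order (R = Rz(yaw) Ry(pitch) Rx(roll)).
In Python, from plant import manip gives the robot as it stands.
- The arm moves only by the tool step_arm, never from a script. Its argument "plan" is text: rows parted by semicolons, each of 5 numbers parted by spaces: the shift along the tool's x, y, z in cm, then the turn about the tool's z in rad, then the opening, from 0 (shut) to 1 (fully open). In form: dx dy dz turn fingers; .... A call has 1 to 20 rows; each row shifts and turns the commanded pose from where the row before left it, along the tool's axes as they then stand; what a row does not reach is not made up. A row lasts 1/12 s, in which the tool goes at most 41.7 mm and 7.16 degrees, less where a joint would pass 70% of its speed; a pose out of reach is approached as far as the arm can. A call with a gripper value outside its range is refused whole. The fingers move at their own pace and stop on an object; "force" is the grip in N (left out, the last holds). Time passes only in rows, so rows that do not move let the fingers close. It gives the time, the measured TCP pose, the force and the opening at its end, in the units of the state.
- manip.get_obs(): the state, without advancing time (a new reading comes with each control period).
- manip.read_camera(name): name is "scene" or "top" or "wrist"; returns the picture (384x512x3 uint8, blue, green, red); there is no depth.
- manip.camera_model(name): a dict with "vfov" (degrees; the focal length in pixels is half the picture's height over the tangent of half this angle, whatever the lens; pixels are square), "cx", "cy" (the principal point, pixels), "cam_to_world" (4x4, takes a point from camera to world coordinates). Camera axes: x right, y down, z forward; pixel columns grow to the right and rows downward; lengths in m; the calibration is good to about 2 mm. A picture is of the moment at which its call begins: read the wrist's pose just before it. camera_model takes no time and is no camera call; for the wrist camera it gives the pose at the moment of the call.
- manip.close_job(): hands the job in, once; it reports no verdict.
The state is a dict: "time": time; "joint_positions": joint angles; "joint_vel": joint speeds; "effort": joint torques, N m; "tool_pos": TCP position; "orientation": TCP orientation; "ft_force": force on the tool from outside, world axes, zero at the start; "wrist_torque": the same for the moment, N m; "opening": opening from 0.0 (shut) to 1.0 (fully open).
Only numpy, scipy, OpenCV 4.12 (cv2) and the standard library are available. Lean on these libraries where they do the work, as an engineer would, in place of code of your own. Each camera call takes 0.05 s, during which the arm holds its last target. There are 200 camera calls.

## Working session

There is one attempt and no reset: what is moved stays moved. The work goes in short steps, Python scripts to look and compute and a tool call to move; the robot and the scene stay as the last step left them, time stands still between calls to the robot, and variables do not carry over. Pictures are saved under pics/ and viewed, about 8 in all and at most 12, crops included, and the job is handed in when it is done.

Besides the shell and the picture viewer there is one more tool, called after ">>>" by a JSON object that holds its "name" and its "arguments". step_arm: Moves the arm, as the interface text tells. Its arguments: {"type":"object","properties":{"plan":{"type":"string"},"force":{"type":"number"}},"required":["plan"]}

```bash
ls; mkdir -p pics
cat > h.py <<'E'
import numpy as np, cv2
from plant import manip
from scipy.spatial.transform import Rotation as R
def shot(n,f):
    m=manip.camera_model(n); im=np.array(manip.read_camera(n)); cv2.imwrite('pics/'+f+'.png',im); np.save('pics/'+f+'.npy',np.array(m['cam_to_world'])); return im,m
def par(m):
    return 192/np.tan(np.radians(m['vfov'])/2),m['cx'],m['cy'],np.array(m['cam_to_world'])
def ray(m,u,v):
    f,cx,cy,T=par(m); d=T[:3,:3]@np.array([(u-cx)/f,(v-cy)/f,1]); return T[:3,3],d/np.linalg.norm(d)
def onz(m,u,v,z):
    o,d=ray(m,u,v); return o+d*(z-o[2])/d[2]
def proj(m,p):
    f,cx,cy,T=par(m); q=T[:3,:3].T@(np.array(p)-T[:3,3]); return np.array([f*q[0]/q[2]+cx,f*q[1]/q[2]+cy])
def two(m1,p1,m2,p2):
    o1,d1=ray(m1,*p1);o2,d2=ray(m2,*p2); s=np.linalg.lstsq(np.c_[d1,-d2],o2-o1,rcond=None)[0]
    a=o1+s[0]*d1;b=o2+s[1]*d2; return (a+b)/2,np.linalg.norm(a-b)
E
python3 - <<'E'
from h import *
print(manip.get_obs())
a=[]
for n in ['scene','top','wrist']:
    im,m=shot(n,n+'0'); print(n,im.shape,m['vfov'],m['cx'],m['cy'],np.round(m['cam_to_world'],3).tolist())
E
```

```text
pics
{'time': 0.0, 'joint_positions': array([-0.86976113,  0.50182328, -0.42677297,  1.55146593,  0.22080898,
        1.13830766, -0.21027405]), 'joint_vel': array([ 0.00109499, -0.00022414, -0.00083509,  0.00082117, -0.00028634,
        0.00052802, -0.00093316]), 'effort': array([ 6.06154135e-04, -5.69523346e+01, -5.81609219e+00, -2.80936897e+01,
        1.05120608e-02,  1.16710580e-02,  2.83393268e-05]), 'tool_pos': array([0.27536465, 0.58806886, 0.25526648]), 'orientation': array([-3.13964565e+00, -3.99367423e-05,  2.70382916e+00]), 'ft_force': array([-0.43427299, -0.03473252, -0.03653376]), 'wrist_torque': array([0.02032919, 0.00368132, 0.00128025]), 'opening': 1.0001383073676804}
scene (384, 512, 3) 47.82129656317433 254.3494968914511 195.1355335750192 [[0.88, -0.258, 0.4, 0.182], [-0.475, -0.443, 0.76, -0.822], [-0.019, -0.858, -0.512, 0.586], [0.0, 0.0, 0.0, 1.0]]
top (384, 512, 3) 43.59040377678779 254.40053568927098 180.37896109861236 [[0.012, -0.991, 0.13, 0.399], [-1.0, -0.014, -0.016, -0.115], [0.018, -0.13, -0.991, 1.094], [0.0, 0.0, 0.0, 1.0]]
wrist (384, 512, 3) 58.485533564703864 251.8398020444619 191.9322784245729 [[0.424, 0.856, 0.294, 0.198], [0.906, -0.401, -0.139, 0.624], [-0.001, 0.325, -0.946, 0.372], [0.0, 0.0, 0.0, 1.0]]
```

View pics/scene0.png

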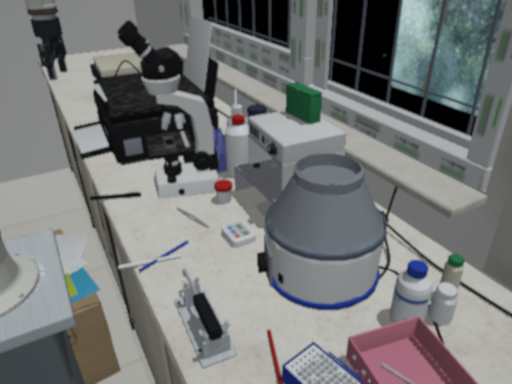

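View pics/top0.png

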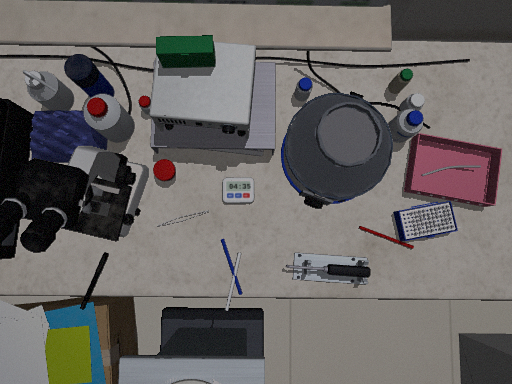

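The scene view shows the cradle at about (208,325), the cabinet at about (295,150), and the timer at (238,233). The top view shows the cradle at about (330,268) with the hook tip to the left, the cabinet roof at about (205,85), and the riser behind the cup and timer. I'll enlarge these for measuring.

Run:
```python
import cv2,numpy as np
t=cv2.imread('pics/top0.png');s=cv2.imread('pics/scene0.png')
a=cv2.resize(t[25:165,140:290],(400,373),interpolation=3)   # x2.667
b=cv2.resize(t[245:295,280:380],(400,200),interpolation=3)  # x4
c=cv2.resize(s[80:230,230:350],(400,500),interpolation=3)[:373]# x3.33
d=cv2.resize(s[265:365,165:265],(200,200),interpolation=3)
out=np.zeros((573,800,3),np.uint8);out[:373,:400]=a;out[373:,:400]=b;out[:373,400:]=c;out[373:,400:600]=d
cv2.imwrite('pics/c1.png',out)
```

```text
(no output)
```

View pics/c1.png

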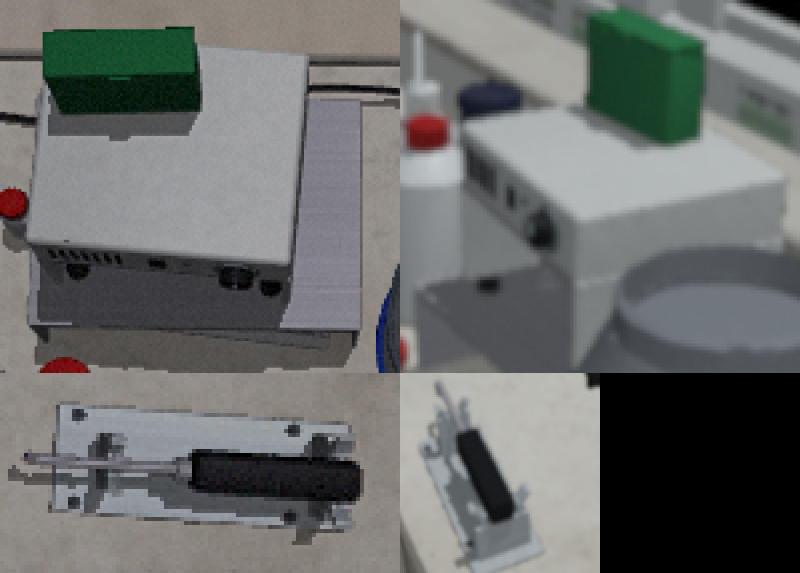

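Run:
```python
from h import *
m=manip.camera_model('top')
print('roof');P=[onz(m,u,v,.212) for u,v in [(150.5,115.4),(249.5,123.6),(255.5,45.6)]]
for p in P: print(p.round(4))
print(np.linalg.norm(P[0]-P[1]),np.linalg.norm(P[2]-P[1]))
y=P[0]-P[1];print('yaw',np.arctan2(-y[0],y[1])); x=P[2]-P[1];print(np.arctan2(x[1],x[0])); c=(P[0]+P[2])/2;print('centre',c)
H=[onz(m,u,v,.069) for u,v in [(327.75,264.5),(327.2,275),(369.5,267),(369.5,276.75)]]
tip=onz(m,287,266,.056)
f=(H[0]+H[1])/2;b=(H[2]+H[3])/2
print('hook',f,b,np.linalg.norm(f-b),'mid',(f+b)/2,'tip',tip,np.linalg.norm(tip-(f+b)/2)); d=tip-b;print('yaw',np.arctan2(d[1],d[0]))
for n,u,v in [('timer',238,190),('cup',164,170)]: print(n,onz(m,u,v,.018 if n=='timer' else .05))
for u,v in [(157,225),(208,211)]: print('forceps',onz(m,u,v,.004))
for u,v in [(152,148),(274,149.5),(275,63)]: print('riser',onz(m,u,v,.08))
# predicted wrist image?
```

```text
roof
[0.6357 0.0679 0.212 ]
[ 0.6229 -0.1184  0.212 ]
[ 0.7769 -0.1279  0.212 ]
0.18671616880387532 0.1542701649967782
yaw -0.06851780882776153
-0.06190298103019684
centre [ 0.70632086 -0.03003667  0.212     ]
hook [ 0.34624263 -0.28747929  0.069     ] [ 0.34278088 -0.37636811  0.069     ] 0.08895620618416147 mid [ 0.34451175 -0.3319237   0.069     ] tip [ 0.35250424 -0.2031247   0.056     ] 0.1296998900767328
yaw 1.5147296995624253
timer [ 0.5184099  -0.09530034  0.018     ]
cup [0.55676352 0.067018   0.05      ]
forceps [0.43808713 0.0862225  0.004     ]
forceps [ 0.47113384 -0.02782661  0.004     ]
riser [0.59950738 0.08913672 0.08      ]
riser [ 0.60020664 -0.17238551  0.08      ]
riser [ 0.79410859 -0.17335544  0.08      ]
```

The enlarged crops give clean cabinet roof corners and handle corners. The sizes come out at 187x154 for the roof and 89 for the handle, close to those given. There is a dark spot near scene pixel (256,166) that might be the eye, so I'll check it against projections.

Run:
```python
from h import *
m=manip.camera_model('scene')
a=-.065; C=np.array([.709,-.0305,.08]); Rz=R.from_euler('z',a).as_matrix()
for s in (0,.006):
  for th in (-1.05,-.5,0,.5,1.05):
    p=np.array([-.018-s-.034*np.cos(th),-.034*np.sin(th),.045]); print(s,th,proj(m,C+Rz@p).round(1))
print('pin',proj(m,C+Rz@[-.018,0,.045]).round(1),'ledge',proj(m,C+Rz@[-.08,0,.082]).round(1),'roof cor',[proj(m,C+Rz@[-.08,y,.132]).round(1) for y in(-.095,.095)])
s=cv2.imread('pics/scene0.png')
c=cv2.resize(s[125:200,225:300],(750,600)[::1],interpolation=2)
c=cv2.resize(s[130:190,225:300],(750,600),interpolation=2)
c=np.clip(c.astype(float)*1.8,0,255).astype(np.uint8)
cv2.imwrite('pics/c2.png',c)
```

```text
0 -1.05 [275.6 155.7]
0 -0.5 [273.3 158.9]
0 0 [274.8 161.9]
0 0.5 [279.6 164.4]
0 1.05 [287.1 165.5]
0.006 -1.05 [273.4 156.2]
0.006 -0.5 [271.1 159.4]
0.006 0 [272.6 162.5]
0.006 0.5 [277.3 164.9]
0.006 1.05 [284.8 166. ]
pin [287.4 159.1] ledge [264.1 150. ] roof cor [array([283.8, 145.3]), array([246.9, 116.4])]
```

View pics/c2.png

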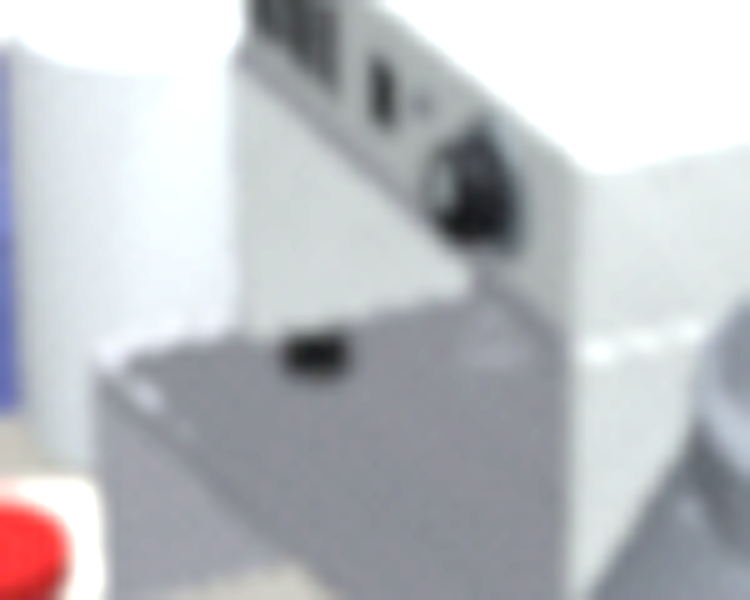

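The spot at (256,166) is a black foot, not the eye. There is a faint light patch at about scene (275.5,165), where the ring is expected for an angle of about +0.3. That is weak evidence, so I'll take a close wrist look on the way and work out that pose now.

Run:
```python
from h import *
m=manip.camera_model('wrist'); T=np.array(m['cam_to_world']); o=manip.get_obs()
TT=np.eye(4);TT[:3,:3]=R.from_euler('xyz',o['orientation']).as_matrix();TT[:3,3]=o['tool_pos']
X=np.linalg.inv(TT)@T; np.save('X.npy',X); print(X.round(3))
ring=np.array([.657,-.04,.125])
f,cx,cy,_=par(m)
for off in (-60,-50,-40,40,50,60):
  for dep in (38,42,46):
    dist=.27
    psi=np.radians(off)+np.pi   # tool x yaw; forward=off
    Rt=R.from_euler('xyz',[np.pi,0,psi]).as_matrix(); Rc=Rt@X[:3,:3]
    cam=ring-dist*np.array([np.cos(np.radians(dep)),0,np.sin(np.radians(dep))])*[1,1,-1]
    tcp=cam-Rt@X[:3,3]; q=Rc.T@(ring-cam)
    # min clearance: sample ray in tool frame
    P=[Rt.T@(cam+t*(ring-cam)-tcp) for t in np.linspace(.1,.9,9)]
    body=[p for p in P if p[2]<-.045 and abs(p[0])<.042 and abs(p[1])<.047]
    print(off,dep,(q[:2]/q[2]*f+[cx,cy]).round(),tcp.round(3),'yaw',round(psi,2),len(body), [ (p*100).round(1).tolist() for p in P if abs(p[0])<.03][:2])
```

```text
[[-0.    -0.946 -0.325  0.085]
 [ 1.    -0.001  0.    -0.001]
 [-0.001 -0.325  0.946 -0.117]
 [ 0.     0.     0.     1.   ]]
-60 38 [581. 275.] [ 0.487 -0.114  0.174] yaw 2.09 0 [[2.2, 11.0, -1.7], [1.1, 12.8, -0.1]]
-60 42 [544. 253.] [ 0.5   -0.114  0.189] yaw 2.09 0 [[2.5, 10.4, -0.9], [1.5, 12.1, 0.9]]
-60 46 [512. 233.] [ 0.513 -0.114  0.202] yaw 2.09 0 [[2.9, 9.7, -0.0], [2.0, 11.3, 1.9]]
-50 38 [529. 320.] [ 0.5   -0.105  0.174] yaw 2.27 0 [[1.7, 8.1, -3.4], [0.3, 9.7, -1.7]]
-50 42 [499. 294.] [ 0.512 -0.105  0.189] yaw 2.27 0 [[2.1, 7.6, -2.7], [0.8, 9.2, -0.9]]
-50 46 [473. 270.] [ 0.525 -0.105  0.202] yaw 2.27 0 [[2.5, 7.1, -2.0], [1.3, 8.6, -0.0]]
-40 38 [475. 355.] [ 0.51  -0.094  0.174] yaw 2.44 1 [[2.0, 5.4, -5.1], [0.4, 6.8, -3.4]]
-40 42 [452. 326.] [ 0.522 -0.094  0.189] yaw 2.44 1 [[2.4, 5.1, -4.5], [0.8, 6.4, -2.7]]
-40 46 [431. 300.] [ 0.535 -0.094  0.202] yaw 2.44 0 [[2.8, 4.8, -3.9], [1.4, 6.0, -2.0]]
40 38 [ 29. 355.] [0.509 0.015 0.174] yaw 3.84 1 [[2.0, -5.5, -5.1], [0.4, -6.9, -3.4]]
40 42 [ 51. 327.] [0.521 0.015 0.189] yaw 3.84 1 [[2.4, -5.2, -4.5], [0.8, -6.5, -2.7]]
40 46 [ 72. 300.] [0.534 0.015 0.202] yaw 3.84 0 [[2.8, -4.9, -3.9], [1.4, -6.1, -2.0]]
50 38 [-25. 320.] [0.499 0.026 0.174] yaw 4.01 0 [[1.7, -8.2, -3.4], [0.3, -9.8, -1.7]]
50 42 [  4. 294.] [0.511 0.026 0.189] yaw 4.01 0 [[2.1, -7.7, -2.7], [0.8, -9.3, -0.9]]
50 46 [ 31. 270.] [0.524 0.026 0.202] yaw 4.01 0 [[2.5, -7.2, -2.0], [1.3, -8.7, -0.0]]
60 38 [-78. 275.] [0.486 0.034 0.174] yaw 4.19 0 [[2.2, -11.1, -1.7], [1.1, -13.0, -0.1]]
60 42 [-41. 253.] [0.499 0.034 0.189] yaw 4.19 0 [[2.5, -10.5, -0.9], [1.5, -12.2, 0.9]]
60 46 [ -8. 233.] [0.512 0.034 0.202] yaw 4.19 0 [[2.9, -9.8, -0.0], [2.0, -11.4, 1.9]]
```

Run:
```python
from h import *
m=manip.camera_model('top');s=manip.camera_model('scene')
for n,u,v in [('eyeL',8,250),('eyeM',38,244),('head',60,220),('base',120,237),('basecorner',147,165),('stage/body',90,235)]:
    print(n,[onz(m,u,v,z).round(3).tolist()[:2] for z in (.1,.2,.3,.4)])
print(two(m,(40,235),s,(130,33)),two(m,(8,250),s,(130,33)))
```

```text
eyeL [[0.38, 0.368], [0.382, 0.32], [0.384, 0.271], [0.386, 0.223]]
eyeM [[0.393, 0.309], [0.394, 0.266], [0.394, 0.223], [0.395, 0.181]]
head [[0.442, 0.267], [0.438, 0.229], [0.434, 0.19], [0.429, 0.152]]
base [[0.409, 0.143], [0.408, 0.117], [0.407, 0.091], [0.406, 0.065]]
basecorner [[0.559, 0.094], [0.543, 0.073], [0.527, 0.052], [0.511, 0.031]]
stage/body [[0.413, 0.204], [0.411, 0.172], [0.41, 0.14], [0.409, 0.108]]
(array([0.40890717, 0.1734048 , 0.41225513]), np.float64(0.0028081537420139194)) (array([0.40239999, 0.21338274, 0.40810783]), np.float64(0.033694483804230034))
```

```bash
cat >> h.py <<'E'
def rows(pts,start=None,step=3.6,g=1):
    """pts: (x,y,z,yaw[,step]) ; prints rows in tool cm"""
    o=manip.get_obs()
    c=np.r_[o['tool_pos'],o['orientation'][2]] if start is None else np.array(start,float)
    for p in pts:
        st=p[4] if len(p)>4 else step
        t=np.array(p[:4],float); d=t-c; d[3]=(d[3]+np.pi)%(2*np.pi)-np.pi
        n=int(max(1,np.ceil(np.linalg.norm(d[:3])*100/st-1e-6),np.ceil(abs(d[3])/.12-1e-6)))
        r=[]
        for i in range(n):
            y=c[3]+d[3]*i/n; x=d[:3]/n*100
            r.append('%.2f %.2f %.2f %.3f %g'%(x[0]*np.cos(y)+x[1]*np.sin(y),x[0]*np.sin(y)-x[1]*np.cos(y),-x[2],d[3]/n,g))
        if abs(d[3])<.003: print(n,'x',r[0])
        else: print(n,':','; '.join(r))
        c=c+d
E
python3 - <<'E'
from h import *
rows([(.30,.45,.49,2.704),(.36,.10,.49,2.704),(.46,-.10,.35,2.32),(.52,-.102,.19,2.32)])
E
```

```text
8 x -1.01 -1.43 -2.93 0.000 1
10 x -2.03 -2.92 -0.00 0.000 1
8 : -2.19 -1.73 1.75 -0.048 1; -2.27 -1.63 1.75 -0.048 1; -2.35 -1.52 1.75 -0.048 1; -2.42 -1.40 1.75 -0.048 1; -2.48 -1.28 1.75 -0.048 1; -2.54 -1.16 1.75 -0.048 1; -2.59 -1.04 1.75 -0.048 1; -2.64 -0.92 1.75 -0.048 1
5 x -0.85 0.85 3.20 0.000 1
```

>>> {"name": "step_arm", "arguments": {"plan": "-1 -1.4 -2.9 0 1; -1 -1.4 -2.9 0 1; -1 -1.4 -2.9 0 1; -1 -1.4 -2.9 0 1; -1 -1.4 -2.9 0 1; -1 -1.4 -2.9 0 1; -1 -1.4 -2.9 0 1; -1 -1.4 -2.9 0 1; -2 -2.9 0 0 1; -2 -2.9 0 0 1; -2 -2.9 0 0 1; -2 -2.9 0 0 1; -2 -2.9 0 0 1; -2 -2.9 0 0 1; -2 -2.9 0 0 1; -2 -2.9 0 0 1; -2 -2.9 0 0 1; -2 -2.9 0 0 1"}}

```text
time: 1.65
tool_pos: [0.3584, 0.1041, 0.4882]
orientation: [3.141, 0.0, 2.704]
ft_force: [0.6, 0.6, -0.1]
opening: 1.0
```

>>> {"name": "step_arm", "arguments": {"plan": "-2.19 -1.73 1.75 -0.048 1; -2.27 -1.63 1.75 -0.048 1; -2.35 -1.52 1.75 -0.048 1; -2.42 -1.4 1.75 -0.048 1; -2.48 -1.28 1.75 -0.048 1; -2.54 -1.16 1.75 -0.048 1; -2.6 -1.04 1.75 -0.048 1; -2.64 -0.92 1.75 -0.048 1; -0.85 0.85 3.2 0 1; -0.85 0.85 3.2 0 1; -0.85 0.85 3.2 0 1; -0.85 0.85 3.2 0 1; -0.85 0.85 3.2 0 1; 0 0 0 0 1; 0 0 0 0 1; 0 0 0 0 1"}}

```text
time: 2.98
tool_pos: [0.5603, -0.0066, 0.1893]
orientation: [-3.141, 0.001, 3.087]
ft_force: [-0.3, -0.3, 0.4]
opening: 0.998
```

Run:
```python
from h import *
im,m=shot('wrist','w1'); print(manip.get_obs()['tool_pos'])
b=cv2.resize(im[130:384,300:512],(670,800)[::1],interpolation=3) if 0 else im
a=cv2.resize(im[200:384,300:512],(691,600),interpolation=3)
cv2.imwrite('pics/w1c.png',a)
```

```text
[ 0.56083728 -0.006803    0.19022337]
```

View pics/w1c.png

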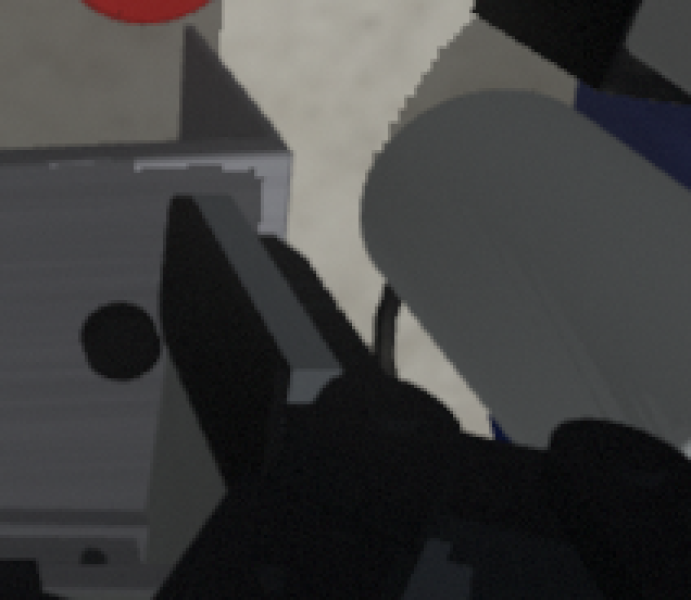

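That crop isn't useful. A positive turn is about the downward tool z, so the sign was wrong and yaw went to 3.09. The crop shows only the right finger, the riser and the centrifuge. I'll correct the sign.

```bash
sed -i "s/-x\[2\],d\[3\]\/n,g/-x[2],-d[3]\/n,g/" h.py
python3 - <<'E'
from h import *
rows([(.52,-.102,.19,2.32)])
E
```

```text
7 : 0.51 -1.39 0.00 0.110 1; 0.35 -1.44 0.00 0.110 1; 0.19 -1.47 0.00 0.110 1; 0.03 -1.48 0.00 0.110 1; -0.13 -1.47 0.00 0.110 1; -0.29 -1.45 0.00 0.110 1; -0.45 -1.41 0.00 0.110 1
```

>>> {"name": "step_arm", "arguments": {"plan": "0.51 -1.39 0 0.11 1; 0.35 -1.44 0 0.11 1; 0.19 -1.47 0 0.11 1; 0.03 -1.48 0 0.11 1; -0.13 -1.47 0 0.11 1; -0.29 -1.45 0 0.11 1; -0.45 -1.41 0 0.11 1; 0 0 0 0 1; 0 0 0 0 1; 0 0 0 0 1"}}

```text
time: 3.87
tool_pos: [0.5202, -0.1005, 0.1897]
orientation: [3.139, 0.001, 2.321]
ft_force: [0.0, 0.5, 0.2]
opening: 1.001
```

Run:
```python
from h import *
im,m=shot('wrist','w2'); o=manip.get_obs();print(o['tool_pos'],o['orientation'])
C=np.array([.709,-.0305,.08]);Rz=R.from_euler('z',-.065).as_matrix()
for th in (-1,-.5,0,.5,1): print(th,proj(m,C+Rz@[-.021-.034*np.cos(th),-.034*np.sin(th),.045]).round())
print('ledge',proj(m,C+Rz@[-.08,0,.082]).round(),'pin',proj(m,C+Rz@[-.021,0,.045]).round())
a=cv2.resize(im[180:380,300:512],(636,600),interpolation=3)
cv2.imwrite('pics/w2c.png',np.clip(a*1.6,0,255).astype(np.uint8))
```

```text
[ 0.5201262  -0.10015089  0.18932306] [3.13952108e+00 8.42723982e-04 2.32152926e+00]
-1 [547. 272.]
-0.5 [520. 272.]
0 [493. 283.]
0.5 [473. 303.]
1 [466. 324.]
ledge [516. 295.] pin [520. 316.]
```

View pics/w2c.png

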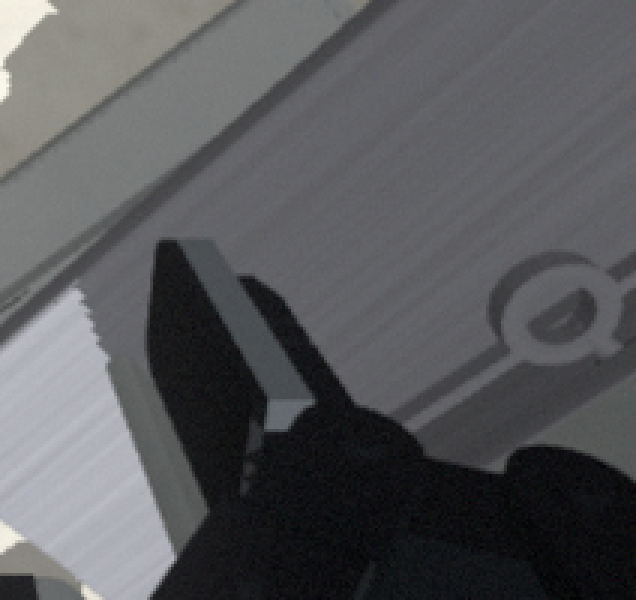

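The ring is clearly seen at crop (561,312), which is wrist pixel (487,284). Its shank leaves to the lower right, and the hood edge is below it.

Run:
```python
from h import *
m=manip.camera_model('wrist')
C=np.array([.709,-.0305,.08]);Rz=R.from_euler('z',-.065).as_matrix()
g=lambda u,v,z:onz(m,300+u/3,180+v/3,z)
for n,u,v,z in [('outer',561,312,.126),('left',500,315,.126),('right',623,305,.126),('top',565,262,.126),('bot',548,363,.126),('hole',565,313,.126),('shank',608,352,.126),('ledge',470,465,.162),('ledge',636,375,.162)]:
    p=g(u,v,z); print(n,p.round(4),'cab',(Rz.T@(p-C)*1000).round(1))
```

```text
outer [ 0.6503 -0.0293  0.126 ] cab [-58.6  -2.6  46. ]
left [ 0.6418 -0.0382  0.126 ] cab [-66.6 -12.1  46. ]
right [ 0.6582 -0.0197  0.126 ] cab [-51.4   7.5  46. ]
top [ 0.641  -0.0219  0.126 ] cab [-68.4   4.1  46. ]
bot [ 0.6588 -0.0383  0.126 ] cab [-49.6 -11.   46. ]
hole [ 0.6511 -0.0289  0.126 ] cab [-57.9  -2.1  46. ]
shank [ 0.6657 -0.0282  0.126 ] cab [-43.4  -0.5  46. ]
ledge [ 0.6271 -0.0599  0.162 ] cab [-79.8 -34.6  82. ]
ledge [ 0.6322 -0.0297  0.162 ] cab [-76.7  -4.2  82. ]
```

Run:
```python
from h import *
print(manip.get_obs()['joint_positions'].round(2)); print(proj(manip.camera_model('scene'),[.6505,-.029,.125]))
y=1.52+np.pi; h=np.array([.3445,-.332]); p=h+.008*np.array([np.cos(1.52),np.sin(1.52)]); print(p)
rows([(.42,-.22,.25,3.3),(p[0],p[1],.15,y)])
```

```text
[-0.17  0.35  0.37  1.94 -0.16  0.88  1.04]
[272.83936548 162.88327185]
[ 0.3449062  -0.32401032]
9 : -0.21 -1.72 -0.67 -0.109 1; -0.03 -1.74 -0.67 -0.109 1; 0.16 -1.73 -0.67 -0.109 1; 0.35 -1.70 -0.67 -0.109 1; 0.53 -1.65 -0.67 -0.109 1; 0.71 -1.58 -0.67 -0.109 1; 0.87 -1.50 -0.67 -0.109 1; 1.03 -1.39 -0.67 -0.109 1; 1.18 -1.27 -0.67 -0.109 1
12 : 0.75 -0.76 0.83 -0.113 1; 0.84 -0.67 0.83 -0.113 1; 0.91 -0.57 0.83 -0.113 1; 0.96 -0.46 0.83 -0.113 1; 1.01 -0.35 0.83 -0.113 1; 1.04 -0.23 0.83 -0.113 1; 1.06 -0.11 0.83 -0.113 1; 1.07 0.01 0.83 -0.113 1; 1.06 0.13 0.83 -0.113 1; 1.04 0.25 0.83 -0.113 1; 1.01 0.36 0.83 -0.113 1; 0.96 0.48 0.83 -0.113 1
```

Run:
```python
from h import *
y=1.52+np.pi
rows([(.44,-.11,.30,2.9),(.36,-.25,.30,3.8),(.345,-.324,.16,y)])
```

```text
5 : 0.95 -1.31 -2.21 -0.116 1; 1.09 -1.19 -2.21 -0.116 1; 1.22 -1.05 -2.21 -0.116 1; 1.34 -0.91 -2.21 -0.116 1; 1.43 -0.74 -2.21 -0.116 1
8 : 0.55 -1.94 -0.00 -0.113 1; 0.77 -1.86 -0.00 -0.113 1; 0.97 -1.77 -0.00 -0.113 1; 1.16 -1.65 -0.00 -0.113 1; 1.34 -1.51 -0.00 -0.113 1; 1.50 -1.35 -0.00 -0.113 1; 1.64 -1.17 -0.00 -0.113 1; 1.76 -0.98 -0.00 -0.113 1
8 : 0.71 -0.62 1.75 -0.108 1; 0.78 -0.54 1.75 -0.108 1; 0.83 -0.45 1.75 -0.108 1; 0.87 -0.36 1.75 -0.108 1; 0.91 -0.26 1.75 -0.108 1; 0.93 -0.16 1.75 -0.108 1; 0.94 -0.06 1.75 -0.108 1; 0.94 0.04 1.75 -0.108 1
```

>>> {"name": "step_arm", "arguments": {"plan": "0.95 -1.31 -2.21 -0.116 1; 1.09 -1.19 -2.21 -0.116 1; 1.22 -1.05 -2.21 -0.116 1; 1.34 -0.91 -2.21 -0.116 1; 1.43 -0.74 -2.21 -0.116 1; 0.55 -1.94 0 -0.113 1; 0.77 -1.86 0 -0.113 1; 0.97 -1.77 0 -0.113 1; 1.16 -1.65 0 -0.113 1; 1.34 -1.51 0 -0.113 1; 1.5 -1.35 0 -0.113 1; 1.64 -1.17 0 -0.113 1; 1.76 -0.98 0 -0.113 1"}}

```text
time: 5.0
tool_pos: [0.3751, -0.2226, 0.2964]
orientation: [-3.14, -0.013, -2.674]
ft_force: [-0.3, 1.2, -0.6]
opening: 0.999
```

>>> {"name": "step_arm", "arguments": {"plan": "0.71 -0.62 1.75 -0.108 1; 0.78 -0.54 1.75 -0.108 1; 0.83 -0.45 1.75 -0.108 1; 0.87 -0.36 1.75 -0.108 1; 0.91 -0.26 1.75 -0.108 1; 0.93 -0.16 1.75 -0.108 1; 0.94 -0.06 1.75 -0.108 1; 0.94 0.04 1.75 -0.108 1; 0 0 0 0 1; 0 0 0 0 1; 0 0 0 0 1"}}

```text
time: 5.92
tool_pos: [0.3432, -0.2478, 0.2228]
orientation: [3.098, -0.06, -2.323]
ft_force: [-0.2, 0.1, 0.3]
opening: 1.001
```

Run:
```python
from h import *
im,m=shot('wrist','w3'); o=manip.get_obs();print(o['tool_pos'],o['orientation'],o['joint_positions'].round(2))
cv2.imwrite('pics/w3b.png',np.clip(cv2.resize(im,(800,600),interpolation=3)*1.3,0,255).astype(np.uint8))
```

```text
[ 0.34366711 -0.24770762  0.22320765] [ 3.09942573 -0.06195392 -2.32113968] [ 1.53  0.32 -1.15  2.07  0.39  1.04  2.56]
```

View pics/w3b.png

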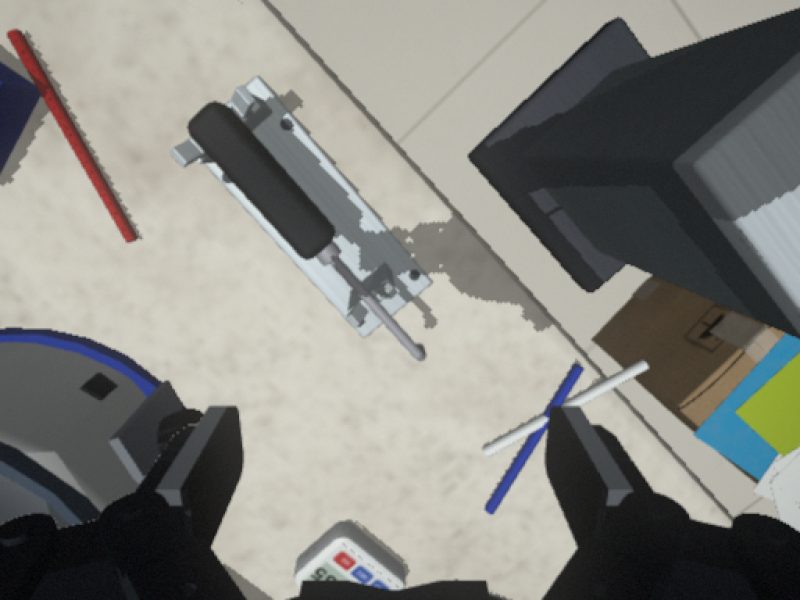

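Joint 7 reached its limit, so the camera-behind orientation isn't available at the cradle. I'll use the half-turned grasp with the camera over the tip. The picture shows the hook clearly: handle from (208,114) to (316,245) and tip at (420,352), in the enlarged picture.

Run:
```python
from h import *
m=manip.camera_model('wrist'); k=512/800
g=lambda u,v,z:onz(m,u*k,v*k,z)
f=g(316,245,.069);b=g(208,114,.069);t=g(420,351,.057)
print(f,b,np.linalg.norm(f-b),(f+b)/2,t,np.linalg.norm(t[:2]-((f+b)/2)[:2]))
d=t-b;print(np.arctan2(d[1],d[0]),np.arctan2(*(f-b)[[1,0]]))
rows([(.37,-.26,.26,2.9),(.345,-.34,.20,1.52)])
```

```text
[ 0.34623408 -0.29243057  0.069     ] [ 0.33840456 -0.37283511  0.069     ] 0.08078484676331817 [ 0.34231932 -0.33263284  0.069     ] [ 0.34920093 -0.20760257  0.057     ] 0.12521950089344686
1.5055486648229701 1.4737258208127166
9 : -0.10 -0.31 -0.41 0.118 1; -0.14 -0.29 -0.41 0.118 1; -0.17 -0.28 -0.41 0.118 1; -0.20 -0.25 -0.41 0.118 1; -0.23 -0.23 -0.41 0.118 1; -0.25 -0.20 -0.41 0.118 1; -0.28 -0.17 -0.41 0.118 1; -0.29 -0.13 -0.41 0.118 1; -0.31 -0.10 -0.41 0.118 1
12 : 0.04 -0.70 0.50 0.115 1; -0.04 -0.70 0.50 0.115 1; -0.12 -0.69 0.50 0.115 1; -0.20 -0.67 0.50 0.115 1; -0.27 -0.64 0.50 0.115 1; -0.34 -0.61 0.50 0.115 1; -0.41 -0.56 0.50 0.115 1; -0.47 -0.51 0.50 0.115 1; -0.53 -0.46 0.50 0.115 1; -0.58 -0.39 0.50 0.115 1; -0.62 -0.32 0.50 0.115 1; -0.65 -0.25 0.50 0.115 1
```

>>> {"name": "step_arm", "arguments": {"plan": "-0.1 -0.3 -0.4 0.118 1; -0.14 -0.3 -0.4 0.118 1; -0.17 -0.28 -0.4 0.118 1; -0.2 -0.25 -0.4 0.118 1; -0.23 -0.23 -0.4 0.118 1; -0.25 -0.2 -0.4 0.118 1; -0.28 -0.17 -0.4 0.118 1; -0.3 -0.13 -0.4 0.118 1; -0.3 -0.1 -0.4 0.118 1"}}

```text
time: 6.72
tool_pos: [0.374, -0.2583, 0.2588]
orientation: [-3.105, -0.064, 2.896]
ft_force: [-0.2, -0.2, -0.7]
opening: 1.002
```

>>> {"name": "step_arm", "arguments": {"plan": "0.04 -0.7 0.5 0.115 1; -0.04 -0.7 0.5 0.115 1; -0.12 -0.7 0.5 0.115 1; -0.2 -0.67 0.5 0.115 1; -0.27 -0.64 0.5 0.115 1; -0.34 -0.61 0.5 0.115 1; -0.41 -0.56 0.5 0.115 1; -0.47 -0.51 0.5 0.115 1; -0.53 -0.46 0.5 0.115 1; -0.58 -0.39 0.5 0.115 1; -0.62 -0.32 0.5 0.115 1; -0.65 -0.25 0.5 0.115 1; 0 0 0 0 1; 0 0 0 0 1"}}

```text
time: 7.88
tool_pos: [0.3445, -0.3398, 0.2016]
orientation: [-3.071, 0.022, 1.526]
ft_force: [-0.4, 0.6, -0.2]
opening: 1.0
```

Run:
```python
from h import *
o=manip.get_obs();print(o['tool_pos'],o['orientation'],o['joint_positions'].round(2))
h=np.array([.3435,-.332])-.010*np.array([np.cos(1.515),np.sin(1.515)]);print(h)
rows([(h[0],h[1],.12,1.515)])
```

```text
[ 0.34447605 -0.33981887  0.20159795] [-3.07059098  0.02195481  1.5263575 ] [ 1.19  0.32 -0.59  1.98  0.29  0.96  0.4 ]
[ 0.34294233 -0.34198444]
3 : -0.07 -0.05 2.72 0.004 1; -0.07 -0.05 2.72 0.004 1; -0.07 -0.05 2.72 0.004 1
```

The tool kept a tilt of about 0.07 rad from hitting that limit. It persists but is known, so I'll account for the full orientation in the helper.

```bash
cat >> h.py <<'E'
def rows2(pts,g=1,step=3.6):
    o=manip.get_obs(); c=np.array(o['tool_pos']); Q=R.from_euler('xyz',o['orientation']).as_matrix()
    for p in pts:
        st=p[4] if len(p)>4 else step
        d=np.array(p[:3])-c; n=int(max(1,np.ceil(np.linalg.norm(d)*100/st-1e-6),np.ceil(abs(p[3])/.12-1e-6))); r=[]
        for i in range(n):
            t=Q.T@d*100/n; r.append('%.2f %.2f %.2f %.3f %g'%(*t,p[3]/n,g)); Q=Q@R.from_euler('z',p[3]/n).as_matrix()
        print(n,'x',r[0] if p[3]==0 else '; '.join(r)); c=np.array(p[:3])
    print('end R',Q.round(3).tolist())
E
python3 - <<'E'
from h import *
rows2([(.3434,-.342,.10,.011,3),(.3434,-.342,.062,0,2)])
E
```

```text
4 x 0.00 0.16 2.54 0.003 1; 0.00 0.16 2.54 0.003 1; 0.00 0.16 2.54 0.003 1; 0.00 0.16 2.54 0.003 1
2 x 0.04 0.13 1.89 0.000 1
end R [[0.055, 0.996, -0.072], [0.998, -0.057, -0.019], [-0.023, -0.071, -0.997]]
```

>>> {"name": "step_arm", "arguments": {"plan": "0 0.16 2.5 0.003 1; 0 0.16 2.5 0.003 1; 0 0.16 2.5 0.003 1; 0 0.16 2.6 0.003 1; 0.04 0.13 1.3 0 1; 0.04 0.13 1.3 0 1; 0.04 0.13 1.2 0 1; 0 0 0 0 1; 0 0 0 0 1"}}

```text
time: 8.63
tool_pos: [0.3433, -0.3417, 0.0606]
orientation: [-3.07, 0.019, 1.51]
ft_force: [0.8, -0.1, 0.1]
opening: 0.998
```

Run:
```python
from h import *
o=manip.get_obs();print(o['tool_pos'],o['orientation'],o['ft_force'])
im,m=shot('wrist','w4')
for n,p in [('tip',[.3506,-.202,.056]),('mid',[.3435,-.332,.069]),('front',[.346,-.287,.069])]: print(n,proj(m,p).round()*1.4)
cv2.imwrite('pics/w4b.png',cv2.resize(im,(717,538),interpolation=3))
```

```text
[ 0.34332    -0.34168818  0.06057879] [-3.06954164  0.01932071  1.51012677] [ 0.76908688 -0.13523155  0.14230232]
tip [ 354.2 -197.4]
mid [354.2 401.8]
front [352.8 238. ]
```

View pics/w4b.png

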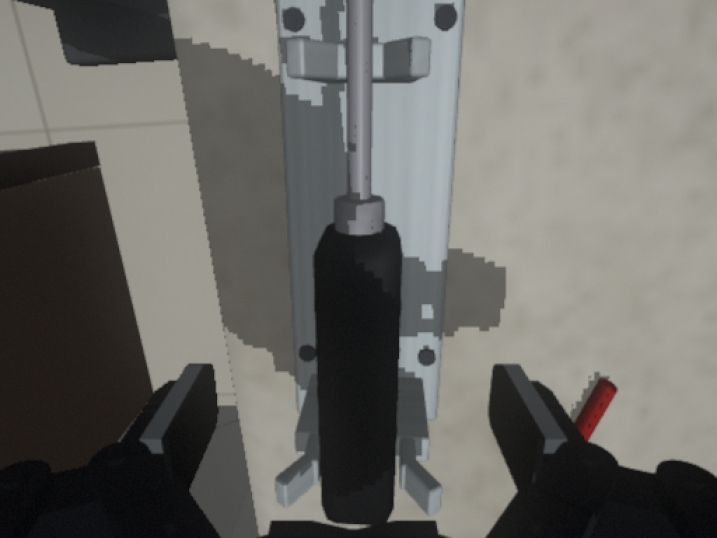

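The handle is centred between the jaws (357 against 352 px) and lies parallel, with both saddles clear of the fingers. I'll close.

>>> {"name": "step_arm", "arguments": {"plan": "0 0 0 0 0.5; 0 0 0 0 0.2; 0 0 0 0 0; 0 0 0 0 0; 0 0 0 0 0; 0 0 0 0 0; 0 0 0 0 0; 0 0 0 0 0", "force": 80}}

```text
time: 9.35
tool_pos: [0.3437, -0.3422, 0.0609]
orientation: [-3.071, 0.02, 1.509]
ft_force: [1.0, 1.0, 5.2]
opening: 0.245
```

Run:
```python
from h import *
o=manip.get_obs();print(o['tool_pos'],o['orientation'],o['ft_force'],o['wrist_torque'])
rows2([(.3433,-.3417,.28,0)],0)
```

```text
[ 0.343697   -0.34216922  0.06086138] [-3.07102642  0.02016634  1.50928566] [1.02130454 1.00836207 5.24802388] [-0.07717986 -0.38604148  0.067207  ]
7 x -0.06 -0.23 -3.12 0.000 0
end R [[0.061, 0.996, -0.072], [0.998, -0.063, -0.016], [-0.02, -0.07, -0.997]]
```

>>> {"name": "step_arm", "arguments": {"plan": "-0.02 -0.07 -1 0 0; -0.02 -0.07 -1 0 0; -0.04 -0.14 -2 0 0; -0.06 -0.22 -3 0 0; -0.06 -0.22 -3 0 0; -0.06 -0.22 -3 0 0; -0.06 -0.22 -3 0 0; -0.06 -0.22 -3 0 0; -0.06 -0.22 -3 0 0; 0 0 0 0 0; 0 0 0 0 0"}}

```text
time: 10.27
tool_pos: [0.3425, -0.3423, 0.2829]
orientation: [-3.071, 0.022, 1.508]
ft_force: [-0.1, -0.4, -2.9]
opening: 0.247
```

Run:
```python
from h import *
o=manip.get_obs();print(o['tool_pos'],o['orientation'],o['ft_force'],o['wrist_torque'],o['opening'])
im,m=shot('wrist','w5'); im2,_=shot('top','t5');im3,_=shot('scene','s5')
a=np.zeros((480,800,3),np.uint8);a[:300,:400]=cv2.resize(im,(400,300));a[:,400:]=cv2.resize(im2[150:310,230:390],(400,400))[:300].repeat(1,0) if 0 else 0
a[:400,400:]=cv2.resize(im2[170:310,230:370],(400,400))
cv2.imwrite('pics/v5.png',a)
```

```text
[ 0.34251034 -0.34232212  0.28289011] [-3.07056713  0.02203385  1.50803831] [-0.14488605 -0.44704009 -2.9331901 ] [-0.02323549 -0.03255782  0.01854228] 0.24722666447188563
```

View pics/v5.png

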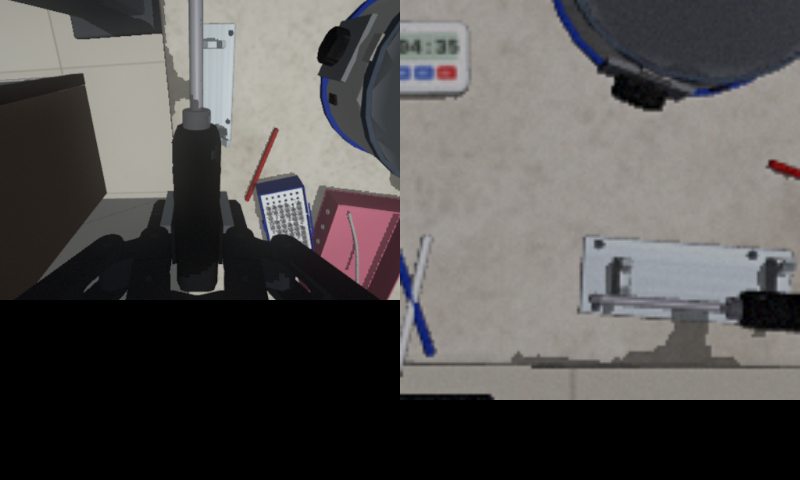

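The hook is held straight in the jaws and clear of the cradle. Next I'll work out the carry to the cabinet.

```bash
cat >> h.py <<'E'
def toolR(): return R.from_euler('xyz',manip.get_obs()['orientation']).as_matrix()
HX=np.array([1,0,-.02]); HX/=np.linalg.norm(HX); HY=np.array([0,-1.,0]); HZ=np.cross(HX,HY)
TIPT=np.array([0,0,.006])+.140*HX-.018*HZ   # tip end in tool frame
def tip():
    o=manip.get_obs(); return np.array(o['tool_pos'])+toolR()@TIPT
E
python3 - <<'E'
from h import *
Q=toolR();print('hookz',Q@HZ,'hookx',Q@HX,'tip',tip())
from scipy.optimize import brentq
f=lambda t:np.arctan2(*(Q@R.from_euler('z',t).as_matrix()@HX)[[1,0]])+.065
t=brentq(f,1,2);Q2=Q@R.from_euler('z',t).as_matrix();print('turn',t,'hookx',Q2@HX,'hookz',Q2@HZ)
ring=np.array([.6505,-.029]);C=np.array([.709,-.0305,.08]);ex=np.array([np.cos(-.065),np.sin(-.065)])
e=ring-.06*ex; tcp=np.r_[e,.160]-Q2@TIPT; tcp2=np.r_[e,.132]-Q2@TIPT; tcp3=np.r_[ring,.132]-Q2@TIPT;print(tcp,tcp2,tcp3)
rows2([(.36,-.25,.283,.3),(.40,-.06,.283,t-.3),(*tcp,0,3)],0)
E
```

```text
hookz [ 0.07431962 -0.00733314  0.99720751] hookx [0.06367656 0.99796722 0.00259306] tip [ 0.34845466 -0.20141186  0.25613956]
turn 1.5726168076556966 hookx [ 0.99639688 -0.06485716 -0.05465166] hookz [0.05566521 0.01392335 0.99835241]
[ 0.45258658 -0.01569638  0.19160394] [ 0.45258658 -0.01569638  0.16360394] [ 0.51245988 -0.01959363  0.16360394]
3 x 3.07 0.42 -0.19 0.100 0; 3.10 0.11 -0.19 0.100 0; 3.09 -0.20 -0.19 0.100 0
11 x 1.74 -0.27 -0.05 0.116 0; 1.70 -0.47 -0.05 0.116 0; 1.63 -0.67 -0.05 0.116 0; 1.55 -0.85 -0.05 0.116 0; 1.44 -1.02 -0.05 0.116 0; 1.31 -1.18 -0.05 0.116 0; 1.16 -1.33 -0.05 0.116 0; 1.00 -1.45 -0.05 0.116 0; 0.83 -1.56 -0.05 0.116 0; 0.64 -1.64 -0.05 0.116 0; 0.45 -1.71 -0.05 0.116 0
4 x 1.41 -1.23 2.16 0.000 0
end R [[0.995, -0.064, -0.076], [-0.065, -0.998, -0.013], [-0.075, 0.017, -0.997]]
```

>>> {"name": "step_arm", "arguments": {"plan": "3.07 0.42 -0.19 0.1 0; 3.1 0.11 -0.19 0.1 0; 3.09 -0.2 -0.19 0.1 0; 1.74 -0.27 -0.05 0.116 0; 1.7 -0.47 -0.05 0.116 0; 1.63 -0.67 -0.05 0.116 0; 1.55 -0.85 -0.05 0.116 0; 1.44 -1.02 -0.05 0.116 0; 1.31 -1.18 -0.05 0.116 0; 1.16 -1.33 -0.05 0.116 0; 1 -1.45 -0.05 0.116 0; 0.83 -1.56 -0.05 0.116 0; 0.64 -1.64 -0.05 0.116 0; 0.45 -1.71 -0.05 0.116 0; 0 0 0 0 0; 0 0 0 0 0"}}

```text
time: 11.75
tool_pos: [0.4007, -0.06, 0.2826]
orientation: [3.123, 0.075, -0.064]
ft_force: [-1.0, -0.8, -1.3]
opening: 0.245
```

Run:
```python
from h import *
o=manip.get_obs();print(o['tool_pos'],o['orientation'],o['ft_force'],o['joint_positions'].round(2));print(tip())
im,m=shot('top','t6');im3,m3=shot('scene','s6')
pr=tip()+toolR()@HZ*.018
print(proj(m,pr),proj(m3,tip()))
q=proj(m,pr).astype(int);q3=proj(m3,tip()).astype(int)
a=cv2.resize(im[q[1]-30:q[1]+45,q[0]-40:q[0]+60],(400,300),interpolation=3);b=cv2.resize(im3[q3[1]-30:q3[1]+45,q3[0]-60:q3[0]+40],(400,300),interpolation=3)
cv2.imwrite('pics/v6.png',np.hstack([a,b]));print(q,q3)
rows2([(.4526,-.0157,.1916,0)],0)
```

```text
[ 0.40066023 -0.05995573  0.28259544] [ 3.12282075  0.07491633 -0.06433327] [-0.96643521 -0.78331989 -1.33271999] [ 0.8   0.08 -0.77  2.03  0.08  1.13 -1.63]
[ 0.53870053 -0.06924729  0.25095834]
[221.76367743 161.66353864] [236.34004723 127.86744784]
[221 161] [236 127]
4 x 1.38 -1.27 2.16 0.000 0
end R [[0.995, -0.065, -0.075], [-0.067, -0.998, -0.014], [-0.074, 0.019, -0.997]]
```

View pics/v6.png

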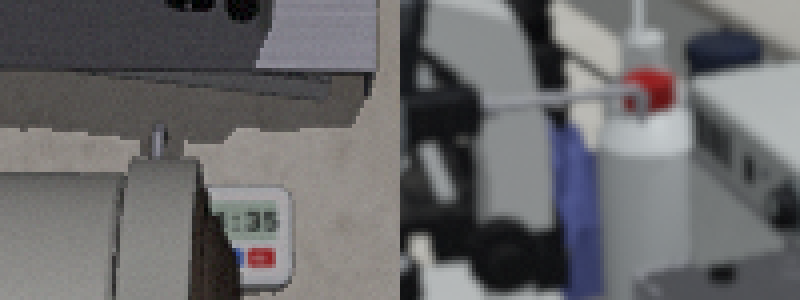

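The modelled tip agrees with both views: top (221,162) against a predicted (222,162), and scene (236,127) against (236,128). I'll go to the pre-entry point and then lower.

>>> {"name": "step_arm", "arguments": {"plan": "1.38 -1.27 2.16 0 0; 1.38 -1.27 2.16 0 0; 1.38 -1.27 2.16 0 0; 1.38 -1.27 2.16 0 0; -0.1 0.03 1.4 0 0; -0.1 0.03 1.4 0 0; 0 0 0 0 0; 0 0 0 0 0"}}

```text
time: 12.52
tool_pos: [0.4486, -0.0169, 0.1641]
orientation: [3.122, 0.075, -0.069]
ft_force: [0.0, 0.0, -0.9]
opening: 0.245
```

```bash
cat >> h.py <<'E'
def rtip(pts,g=0,step=1):
    """waypoints for the tip end (x,y,z)"""
    d=np.array(manip.get_obs()['tool_pos'])-tip(); rows2([(*(np.array(p[:3])+d),0,p[3] if len(p)>3 else step) for p in pts],g)
E
python3 - <<'E'
from h import *
o=manip.get_obs();print(o['tool_pos'],o['ft_force'],tip())
rtip([(.6505,-.029,.132)])
E
```

```text
[ 0.44859658 -0.0169395   0.16405069] [ 0.02608983  0.04318287 -0.85754816] [ 0.58659538 -0.02686069  0.13242372]
7 x 0.91 -0.03 -0.06 0.000 0
end R [[0.995, -0.067, -0.076], [-0.069, -0.998, -0.014], [-0.075, 0.02, -0.997]]
```

>>> {"name": "step_arm", "arguments": {"plan": "0.9 -0.03 -0.06 0 0; 0.9 -0.03 -0.06 0 0; 0.8 -0.03 -0.06 0 0; 0.5 -0.02 -0.04 0 0; 0.5 -0.02 -0.04 0 0; 0.5 -0.02 -0.04 0 0; 0.5 -0.02 -0.04 0 0; 0.5 -0.02 -0.04 0 0; 0.5 -0.02 -0.04 0 0; 0.5 -0.02 -0.04 0 0; 0.3 0 -0.02 0 0; 0 0 0 0 0; 0 0 0 0 0; 0 0 0 0 0"}}

```text
time: 13.68
tool_pos: [0.5135, -0.0181, 0.1649]
orientation: [3.122, 0.072, -0.068]
ft_force: [0.6, -0.5, -1.2]
opening: 0.25
```

Run:
```python
from h import *
o=manip.get_obs();print(o['tool_pos'],o['ft_force'],o['wrist_torque'],tip())
rtip([(.6505,-.029,.132),(.6505,-.029,.126)])
```

```text
[ 0.51345089 -0.01805415  0.16489354] [ 0.58110163 -0.47974716 -1.1768689 ] [ 0.00114138 -0.04786815  0.00045253] [ 0.65153023 -0.02793428  0.13360708]
1 x -0.08 0.11 0.17 0.000 0
1 x 0.04 -0.01 0.60 0.000 0
end R [[0.995, -0.067, -0.073], [-0.068, -0.998, -0.015], [-0.072, 0.02, -0.997]]
```

>>> {"name": "step_arm", "arguments": {"plan": "-0.08 0.11 0.17 0 0; 0.01 0 0.2 0 0; 0.01 0 0.2 0 0; 0.01 0 0.2 0 0; 0 0 0 0 0; 0 0 0 0 0; 0 0 0 0 0"}}

```text
time: 14.27
tool_pos: [0.5127, -0.0192, 0.1574]
orientation: [3.122, 0.072, -0.068]
ft_force: [-0.1, -0.1, -1.9]
opening: 0.249
```

Run:
```python
from h import *
o=manip.get_obs();print(o['tool_pos'],o['ft_force'],o['wrist_torque'],tip())
```

```text
[ 0.51266283 -0.01924982  0.15737187] [-0.14359896 -0.13316655 -1.89690407] [ 0.04442857 -0.03192097 -0.00963109] [ 0.65075696 -0.02913451  0.12615218]
```

>>> {"name": "step_arm", "arguments": {"plan": "0.01 0 0.15 0 0; 0.01 0 0.15 0 0; 0 0 0 0 0; 0 0 0 0 0"}}

```text
time: 14.6
tool_pos: [0.5125, -0.0194, 0.1542]
orientation: [3.122, 0.072, -0.068]
ft_force: [-0.3, -0.5, -2.3]
opening: 0.245
```

Run:
```python
from h import *
o=manip.get_obs();print(o['tool_pos'],o['ft_force'],o['wrist_torque'],tip())
```

```text
[ 0.51248671 -0.01936027  0.15423845] [-0.28037948 -0.50293449 -2.34482708] [ 0.00397938 -0.0494036  -0.02733598] [ 0.65057038 -0.02925152  0.12297466]
```

>>> {"name": "step_arm", "arguments": {"plan": "0.01 0 0.15 0 0; 0.01 0 0.15 0 0; 0.01 0 0.15 0 0; 0.01 0 0.15 0 0; 0.01 0 0.15 0 0; 0 0 0 0 0; 0 0 0 0 0"}}

```text
time: 15.18
tool_pos: [0.5125, -0.0195, 0.1467]
orientation: [3.122, 0.072, -0.068]
ft_force: [-0.8, -0.7, -1.1]
opening: 0.245
```

Run:
```python
from h import *
o=manip.get_obs();print(o['tool_pos'],o['ft_force'],o['wrist_torque'],tip())
e=np.array([np.cos(-.065),np.sin(-.065),0]); Q=toolR()
print('1cm out in tool',(-Q.T@e).round(3), 'sideways +y cab',(Q.T@[.065,.998,0]).round(3))
```

```text
[ 0.51245211 -0.01945121  0.14672258] [-0.84091398 -0.74123312 -1.12243027] [ 0.01917218 -0.06879992 -0.01576814] [ 0.65053684 -0.02933127  0.1154599 ]
1cm out in tool [-0.997  0.002  0.072] sideways +y cab [-0.003 -1.    -0.019]
```

>>> {"name": "step_arm", "arguments": {"plan": "-0.15 0 0.01 0 0; -0.15 0 0.01 0 0; -0.15 0 0.01 0 0; -0.15 0 0.01 0 0; -0.15 0 0.01 0 0; -0.15 0 0.01 0 0"}}

```text
time: 15.68
tool_pos: [0.5041, -0.0188, 0.1472]
orientation: [3.122, 0.07, -0.068]
ft_force: [4.1, -0.2, -3.0]
opening: 0.247
```

Run:
```python
from h import *
o=manip.get_obs();print(o['tool_pos'],o['ft_force'],o['wrist_torque'],tip())
```

```text
[ 0.50407662 -0.01880167  0.14722432] [ 4.09351248 -0.16300168 -2.97943533] [ 0.08316436 -0.92376844  0.09311713] [ 0.64221639 -0.02867984  0.11620516]
```

The drawer is caught: the pull reads a steady 4 N or so, as its friction should be. I'll draw it steadily at about 36 mm/s.

>>> {"name": "step_arm", "arguments": {"plan": "-0.3 0 0.02 0 0; -0.3 0 0.02 0 0; -0.3 0 0.02 0 0; -0.3 0 0.02 0 0; -0.3 0 0.02 0 0; -0.3 0 0.02 0 0; -0.3 0 0.02 0 0; -0.3 0 0.02 0 0; -0.3 0 0.02 0 0; -0.3 0 0.02 0 0"}}

```text
time: 16.52
tool_pos: [0.4733, -0.0168, 0.1471]
orientation: [3.122, 0.072, -0.068]
ft_force: [4.4, 0.9, -1.4]
opening: 0.243
```

Run:
```python
from h import *
o=manip.get_obs();print(o['tool_pos'],o['orientation'],o['ft_force'],o['wrist_torque'],tip(),o['joint_positions'].round(2))
```

```text
[ 0.47329354 -0.01680955  0.14710605] [ 3.12180866  0.07182681 -0.06844262] [ 4.36138591  0.92611881 -1.43367351] [ 0.08610868 -1.03167912  0.13995647] [ 0.61138991 -0.02669633  0.11589695] [ 0.56  0.44 -0.71  2.01  0.38  0.9  -2.01]
```

>>> {"name": "step_arm", "arguments": {"plan": "-0.3 0 0.02 0 0; -0.3 0 0.02 0 0; -0.3 0 0.02 0 0; -0.3 0 0.02 0 0; -0.3 0 0.02 0 0; -0.3 0 0.02 0 0; -0.3 0 0.02 0 0; -0.3 0 0.02 0 0; -0.3 0 0.02 0 0; -0.3 0 0.02 0 0"}}

```text
time: 17.35
tool_pos: [0.4433, -0.0148, 0.1472]
orientation: [3.122, 0.072, -0.069]
ft_force: [4.7, 0.2, -2.0]
opening: 0.245
```

Run:
```python
from h import *
o=manip.get_obs();print(o['tool_pos'],o['orientation'],o['ft_force'],o['wrist_torque'],tip(),o['joint_positions'].round(2))
```

```text
[ 0.44325008 -0.01481973  0.14723712] [ 3.12182322  0.07192427 -0.06850532] [ 4.65496421  0.23799777 -2.02667428] [ 0.1168923  -1.00667496  0.10104558] [ 0.58134281 -0.02471466  0.11601452] [ 0.59  0.39 -0.73  2.08  0.35  0.87 -2.  ]
```

>>> {"name": "step_arm", "arguments": {"plan": "-0.3 0 0.02 0 0; -0.3 0 0.02 0 0; -0.3 0 0.02 0 0; -0.3 0 0.02 0 0; -0.15 0 0.01 0 0; -0.1 0 0.01 0 0; -0.1 0 0.01 0 0; -0.1 0 0.01 0 0; -0.1 0 0.01 0 0"}}

```text
time: 18.1
tool_pos: [0.4261, -0.0137, 0.1472]
orientation: [3.122, 0.072, -0.069]
ft_force: [4.2, 0.7, -1.0]
opening: 0.245
```

>>> {"name": "step_arm", "arguments": {"plan": "-0.07 0 0 0 0; -0.07 0 0 0 0; -0.07 0 0 0 0"}}

```text
time: 18.35
tool_pos: [0.4254, -0.0135, 0.1476]
orientation: [3.122, 0.069, -0.069]
ft_force: [10.7, 0.0, -4.6]
opening: 0.248
```

Run:
```python
from h import *
o=manip.get_obs();print(o['tool_pos'],o['ft_force'],o['wrist_torque'],tip())
```

```text
[ 0.42537895 -0.01350314  0.14762703] [ 1.06870491e+01  3.89225983e-03 -4.58228973e+00] [ 0.09650524 -1.6800694   0.1164116 ] [ 0.56356327 -0.02339906  0.11681259]
```

The force rises to 10.7 N within 0.7 mm after about 83 mm of travel on top of the start offset, so this is the outer stop. I'll ease back to the hole's centre.

>>> {"name": "step_arm", "arguments": {"plan": "0.15 0 -0.01 0 0; 0.15 0 -0.01 0 0; 0.1 0 0 0 0; 0 0 0 0 0; 0 0 0 0 0; 0 0 0 0 0"}}

```text
time: 18.85
tool_pos: [0.4272, -0.0138, 0.147]
orientation: [3.122, 0.073, -0.068]
ft_force: [-0.6, -0.1, -1.1]
opening: 0.247
```

Run:
```python
from h import *
o=manip.get_obs();print(o['tool_pos'],o['ft_force'],o['wrist_torque'],tip())
t=tip(); rtip([(.5673,t[1],t[2]),(.5673,t[1],t[2]+.02)])
```

```text
[ 0.42723923 -0.01382318  0.14697546] [-0.55453645 -0.12385265 -1.13939486] [ 0.03026428 -0.08460673 -0.03655996] [ 0.56528755 -0.0237173   0.1155568 ]
1 x 0.20 -0.01 -0.01 0.000 0
2 x -0.07 0.02 -1.00 0.000 0
end R [[0.995, -0.067, -0.074], [-0.068, -0.998, -0.015], [-0.073, 0.02, -0.997]]
```

>>> {"name": "step_arm", "arguments": {"plan": "0.12 0 -0.01 0 0; 0.11 0 0 0 0; 0 0 0 0 0; -0.01 0 -0.2 0 0; -0.01 0 -0.2 0 0; -0.01 0 -0.2 0 0; 0 0 0 0 0"}}

```text
time: 19.43
tool_pos: [0.4307, -0.0138, 0.1537]
orientation: [3.122, 0.071, -0.068]
ft_force: [-0.6, 0.5, -1.0]
opening: 0.247
```

Run:
```python
from h import *
o=manip.get_obs();print(o['tool_pos'],o['ft_force'],o['wrist_torque'],tip())
```

```text
[ 0.43071844 -0.01381329  0.15367495] [-0.6251054  0.5189905 -0.9679233] [ 0.06950646 -0.00729492  0.02426196] [ 0.56883594 -0.02371133  0.12256308]
```

No contact, so I'll lift clear.

>>> {"name": "step_arm", "arguments": {"plan": "-0.02 0 -0.25 0 0; -0.02 0 -0.25 0 0; -0.02 0 -0.25 0 0; -0.02 0 -0.25 0 0; -0.07 0.02 -1 0 0; -0.15 0.04 -2 0 0; -0.15 0.04 -2 0 0; -0.15 0.04 -2 0 0; -0.15 0.04 -2 0 0; -0.15 0.04 -2 0 0; 0 0 0 0 0; 0 0 0 0 0"}}

```text
time: 20.43
tool_pos: [0.4308, -0.0137, 0.2748]
orientation: [3.121, 0.069, -0.069]
ft_force: [0.3, -0.5, -2.2]
opening: 0.245
```

Run:
```python
from h import *
o=manip.get_obs();print(o['tool_pos'],o['orientation'],o['ft_force'],o['wrist_torque'],tip(),o['joint_positions'].round(2))
im,m=shot('top','t7')
# back to cradle: turn so yaw = 1.509
rows2([(.39,-.06,.283,-.2),(.36,-.25,.283,-1.2726),(.3437,-.342,.15,-.1)],0)
cv2.imwrite('pics/t7c.png',cv2.resize(im[30:230,130:330],(600,600),interpolation=3))
```

```text
[ 0.43077651 -0.01371814  0.27480895] [ 3.12077871  0.0689186  -0.06882722] [ 0.27368004 -0.53108657 -2.22047666] [ 0.04725042 -0.05721705  0.00843531] [ 0.56895756 -0.02368601  0.24400307] [ 0.72  0.16 -0.82  1.99  0.14  1.12 -1.81]
2 x -1.86 2.45 -0.28 -0.100 0; -2.10 2.25 -0.28 -0.100 0
11 x -0.50 1.68 0.05 -0.116 0; -0.69 1.61 0.05 -0.116 0; -0.87 1.52 0.05 -0.116 0; -1.04 1.41 0.05 -0.116 0; -1.19 1.28 0.05 -0.116 0; -1.33 1.13 0.05 -0.116 0; -1.45 0.97 0.05 -0.116 0; -1.56 0.80 0.05 -0.116 0; -1.64 0.61 0.05 -0.116 0; -1.70 0.42 0.05 -0.116 0; -1.73 0.22 0.05 -0.116 0
5 x -1.80 0.17 2.70 -0.020 0; -1.80 0.13 2.70 -0.020 0; -1.80 0.10 2.70 -0.020 0; -1.80 0.06 2.70 -0.020 0; -1.80 0.02 2.70 -0.020 0
end R [[0.065, 0.995, -0.072], [0.998, -0.067, -0.016], [-0.02, -0.071, -0.997]]
```

View pics/t7c.png

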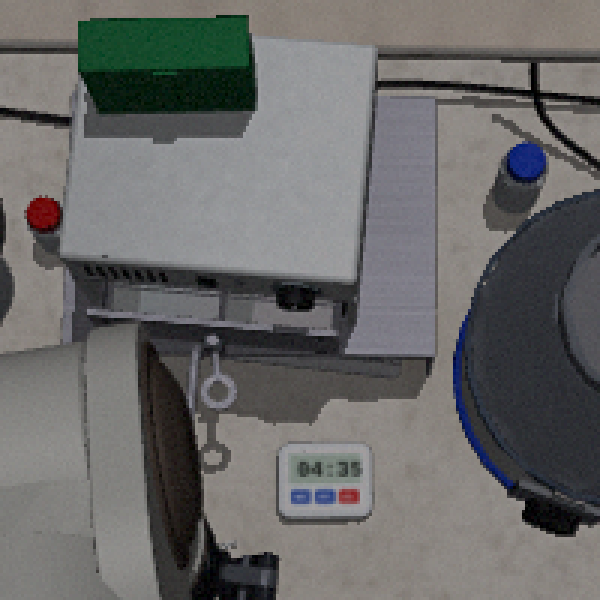

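The top view shows the drawer drawn out with its ring free at crop (219,391), the hook clear, and the timer undisturbed. Now back to the cradle.

>>> {"name": "step_arm", "arguments": {"plan": "-1.86 2.45 -0.28 -0.1 0; -2.1 2.25 -0.28 -0.1 0; -0.5 1.68 0.05 -0.116 0; -0.69 1.61 0.05 -0.116 0; -0.87 1.52 0.05 -0.116 0; -1.04 1.41 0.05 -0.116 0; -1.19 1.28 0.05 -0.116 0; -1.33 1.13 0.05 -0.116 0; -1.45 0.97 0.05 -0.116 0; -1.56 0.8 0.05 -0.116 0; -1.64 0.61 0.05 -0.116 0; -1.7 0.42 0.05 -0.116 0; -1.73 0.22 0.05 -0.116 0; 0 0 0 0 0; 0 0 0 0 0"}}

```text
time: 21.73
tool_pos: [0.3594, -0.2471, 0.2806]
orientation: [-3.07, 0.025, 1.394]
ft_force: [-0.3, 0.7, -1.5]
opening: 0.253
```

Run:
```python
from h import *
m=manip.camera_model('top');C=np.array([.709,-.0305,.08]);Rz=R.from_euler('z',-.065).as_matrix()
for n,u,v in [('ring',219,391),('pin',211,340)]: print(n,(Rz.T@(onz(m,130+u/3,30+v/3,.126)-C)*1000).round(1))
o=manip.get_obs();print(o['tool_pos'],o['orientation'],o['joint_positions'].round(2))
a=o['orientation'][2]-1.509;print('turn',a)
rows2([(.3437,-.342,.15,a),(.3437,-.342,.090,0,2)],0)
```

```text
ring [-142.7   -3.6   46. ]
pin [-107.9    5.    46. ]
[ 0.35944976 -0.24711326  0.28061081] [-3.07001273  0.02541049  1.39384643] [ 1.15  0.14 -0.69  1.98  0.15  1.12  0.21]
turn -0.11515356692204515
5 x -1.86 0.21 2.65 -0.023 0; -1.86 0.17 2.65 -0.023 0; -1.86 0.13 2.65 -0.023 0; -1.87 0.09 2.65 -0.023 0; -1.87 0.04 2.65 -0.023 0
3 x 0.03 0.15 1.99 0.000 0
end R [[0.062, 0.995, -0.075], [0.998, -0.063, -0.012], [-0.017, -0.074, -0.997]]
```

The pin reads at cabinet x = -108 mm, which puts the drawer at 90 mm, its stop.

>>> {"name": "step_arm", "arguments": {"plan": "-1.86 0.21 2.65 -0.023 0; -1.86 0.17 2.65 -0.023 0; -1.86 0.13 2.65 -0.023 0; -1.87 0.09 2.65 -0.023 0; -1.87 0.04 2.65 -0.023 0; 0.03 0.15 2 0 0; 0.03 0.15 2 0 0; 0.03 0.15 2 0 0; 0 0 0 0 0; 0 0 0 0 0; 0 0 0 0 0"}}

```text
time: 22.65
tool_pos: [0.3462, -0.3419, 0.0921]
orientation: [-3.07, 0.019, 1.512]
ft_force: [-0.1, -0.1, -2.0]
opening: 0.243
```

Run:
```python
from h import *
o=manip.get_obs();print(o['tool_pos'],o['orientation'],o['ft_force'],o['wrist_torque'])
rows2([(.3437,-.342,o['tool_pos'][2],o['orientation'][2]-1.509),(.3437,-.342,.0625,0,.4)],0)
```

```text
[ 0.34617951 -0.34191025  0.09207029] [-3.07007077  0.01905704  1.51237375] [-0.14763227 -0.09904455 -2.04648835] [-0.05175188 -0.10200669 -0.01189646]
1 x -0.02 -0.25 0.02 0.003 0
8 x 0.01 0.03 0.37 0.000 0
end R [[0.062, 0.995, -0.072], [0.998, -0.063, -0.015], [-0.019, -0.071, -0.997]]
```

>>> {"name": "step_arm", "arguments": {"plan": "-0.02 -0.25 0.02 0.003 0; 0 0 0 0 0; 0.01 0.03 0.4 0 0; 0.01 0.03 0.4 0 0; 0.01 0.03 0.4 0 0; 0.01 0.03 0.4 0 0; 0.01 0.03 0.4 0 0; 0.01 0.02 0.3 0 0; 0.01 0.02 0.3 0 0; 0 0.01 0.2 0 0; 0 0 0 0 0; 0 0 0 0 0"}}

```text
time: 23.65
tool_pos: [0.3438, -0.3424, 0.0632]
orientation: [-3.071, 0.019, 1.51]
ft_force: [3.7, -1.5, -3.8]
opening: 0.251
```

Run:
```python
from h import *
o=manip.get_obs();print(o['tool_pos'],o['orientation'],o['ft_force'],o['wrist_torque'])
```

```text
[ 0.34377063 -0.34240279  0.06320138] [-3.07113992  0.01936099  1.50950461] [ 3.65872051 -1.49436101 -3.80483385] [-0.12348699 -1.1584245   0.16613369]
```

>>> {"name": "step_arm", "arguments": {"plan": "0 0.05 0 0 0; 0 0.02 0.1 0 0; 0 0.01 0.1 0 0; 0 0 0 0 0; 0 0 0 0 0"}}

```text
time: 24.07
tool_pos: [0.3438, -0.3426, 0.0614]
orientation: [-3.07, 0.02, 1.509]
ft_force: [3.7, -0.4, -0.2]
opening: 0.244
```

Run:
```python
from h import *
o=manip.get_obs();print(o['tool_pos'],o['orientation'],o['ft_force'],o['wrist_torque'])
```

```text
[ 0.34380272 -0.34258386  0.06141682] [-3.07016026  0.01965563  1.50895194] [ 3.65076405 -0.36416568 -0.22662344] [-0.02926723 -0.86502764  0.12021782]
```

It's back at the grasp pose with the weight taken by the cradle. I'll release.

>>> {"name": "step_arm", "arguments": {"plan": "0 0 0 0 0.3; 0 0 0 0 0.4; 0 0 0 0 0.6; 0 0 0 0 0.9; 0 0 0 0 1; 0 0 0 0 1; 0 0 0 0 1; 0 0 0 0 1; 0 0 0 0 1", "force": 20}}

```text
time: 24.82
tool_pos: [0.3435, -0.3424, 0.0613]
orientation: [-3.069, 0.019, 1.509]
ft_force: [0.5, 2.2, -0.1]
opening: 0.998
```

>>> {"name": "step_arm", "arguments": {"plan": "-0.02 -0.07 -1 0 1; -0.02 -0.07 -1 0 1; -0.04 -0.14 -2 0 1; -0.06 -0.22 -3 0 1; -0.06 -0.22 -3 0 1; -0.06 -0.22 -3 0 1; -0.06 -0.22 -3 0 1; -1.5 -0.22 -3 0 1; -1.5 -0.22 -3 0 1; 0 0 0 0 1; 0 0 0 0 1; 0 0 0 0 1"}}

```text
time: 25.82
tool_pos: [0.3413, -0.3707, 0.2827]
orientation: [-3.069, 0.02, 1.509]
ft_force: [-0.8, 0.7, -0.9]
opening: 1.003
```

Run:
```python
from h import *
o=manip.get_obs();print(o['time'],o['tool_pos'],o['ft_force'],o['opening'])
im,m=shot('wrist','w8');im2,m2=shot('top','t8');im3,m3=shot('scene','s8')
t0=cv2.imread('pics/top0.png')
for p in ([.3435,-.332,.069],[.346,-.287,.069],[.351,-.2025,.056]): print(proj(m,p).round(),proj(m2,p).round())
a=np.zeros((600,800,3),np.uint8)
a[:300,:400]=cv2.resize(im,(400,300));a[300:500,:400]=cv2.resize(t0[245:295,280:380],(400,200),interpolation=3)
a[:200,400:]=cv2.resize(im2[245:295,280:380],(400,200),interpolation=3)
a[200:600,400:]=cv2.resize(im3[255:375,155:275],(400,400),interpolation=3)
cv2.imwrite('pics/v8.png',a)
```

```text
25.8167 [ 0.34131812 -0.3707448   0.28268731] [-0.83463608  0.73109765 -0.94694573] 1.0028775086176833
[269. 120.] [349. 271.]
[270.  69.] [327. 270.]
[271. -36.] [287. 267.]
```

View pics/v8.png

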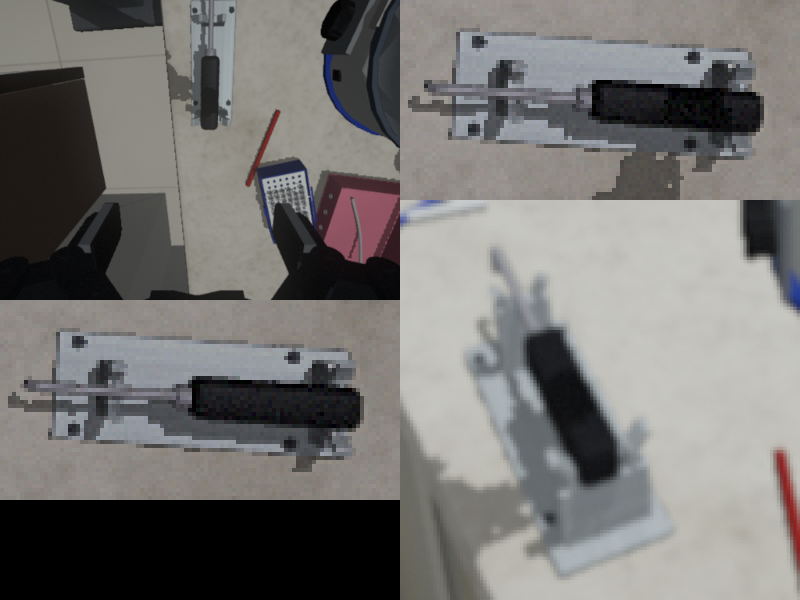

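The hook lies in both notches, and its ends are at the same columns as in the first top picture (tip 25, handle 190 to 362). I'll do one numeric comparison with the start pictures, then hand in.

Run:
```python
from h import *
for n,a,b,(r0,r1,c0,c1) in [('top','top0','t8',(255,285,322,375)),('scene','scene0','s8',(285,345,190,225))]:
    for f in (a,b):
        g=cv2.imread(f'pics/{f}.png',0)[r0:r1,c0:c1]; M=cv2.moments((g<45).astype(np.uint8),True)
        print(n,f,M['m00'],M['m10']/M['m00'],M['m01']/M['m00'],.5*np.arctan2(2*M['mu11'],M['mu20']-M['mu02']))
a=cv2.imread('pics/top0.png').astype(int);b=cv2.imread('pics/t8.png').astype(int)
for n,(r0,r1,c0,c1) in dict(timer=(175,208,218,258),cup=(155,185,148,180),forceps=(205,230,150,212)).items():
    print(n,np.abs(a-b)[r0:r1,c0:c1].mean().round(1))
```

```text
top top0 486.0 27.098765432098766 15.302469135802468 0.05871980082293131
top t8 476.0 26.949579831932773 16.063025210084035 0.062267910328544666
scene scene0 596.0 17.119127516778523 31.66946308724832 1.130691344175302
scene s8 580.0 16.160344827586208 32.039655172413795 1.1339499125535375
timer 4.9
cup 6.2
forceps 5.1
```

```bash
python3 -c "
from plant import manip
print(manip.close_job())"
```

```text
the job is handed in; nothing more can be done
None
```

The drawer is out at its stop, and the hook is back in its cradle the way it lay. I handed the job in at about 26 s of the 67 s allowed.

**Drawing the drawer:** The hook went in under the hood above the eye, and its tip dropped into the ring with no contact felt. The pull was a steady 4–5 N over about 83 mm, then read 10.7 N at the stop; that is the highest pull I read, and I only read the force between moves. The top camera puts the drawer's pin 108 mm in front of the cabinet's middle, so the drawer is 90 mm out. I then freed the hook straight up without touching the ring.

**Last checks:**
- **Hook:** it sits in both notches, with its angle within 0.004 rad of the start. It lies about 1.5 mm to one side of where it first lay, within the notch's play.
- **Things around:** the timer, cup and forceps areas show only small picture differences from the start.
- **Robot:** the gripper is open and well clear of everything.

**What went less well:**
- **Wrong turns:** my first turn had the wrong sign. A later one ran the last joint to its limit and left the tool tilted about 0.07 rad; I allowed for that tilt in every later move.
- **Cradle contact:** while laying the hook back I read about 4 N sideways against the cradle notch.

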